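# Make up the drawer and door fitting kits

## Task

Make up two kits of fittings from the stock on the bench. The long tray gets the drawer kit: the longer metal pull in its long compartment and the wooden corner bracket in its short one; the square tray gets the door kit: the hinge in its long compartment, and the round knob and the magnetic catch in the two small ones, one in each, whichever you like. Set every piece down on the tray's floor the same way up as it lay (do not drop it in), and leave the short pull, the glue bottle and the mallet where they are.

Things in the scene. Friction and masses are not known exactly. Their poses are not given: they have to be found in the camera images.
- long_tray: Long white kit tray fixed to the bench, 270 (x) x 120 (y) x 32 mm high; walls 5, floor 4 mm thick. Origin: centre of its underside, on the bench; z up. One full-height cross wall (5 mm, at x = -42.5) makes two compartments, both 110 mm wide (y -55 to 55): the long one from x = -40 to 130 and the short one from x = -130 to -45.
- square_tray: Square white kit tray fixed to the bench, 200 x 200 x 32 mm high; walls 5, floor 4 mm thick. Origin: centre of its underside, on the bench; z up. Full-height 5 mm inner walls along y at x = 0, and along x at y = 0 on the +x side only, make a long compartment (x -95 to -2.5, y -95 to 95) and two small square ones (x 2.5 to 95; y 2.5 to 95 and y -95 to -2.5).
- long_pull: The longer of two aluminium bow-shaped drawer pulls, loose, standing on its two feet: a flat bar 140 (x) x 16 (y) x 10 mm (z from 22 to 32) on feet 14 x 20 mm at its two ends, total height 32 mm. Origin: midway between the feet, at the underside; x along the bar, z up. 65 to 125 g.
- short_pull: The shorter aluminium pull, of the same shape, only 90 mm long (height 32 mm); loose. Origin as for the long one. It is not part of a kit: it stays in the stock.
- bracket: Wooden L-shaped corner bracket lying flat, loose, 20 mm high, 40 g. Origin: centre of its 55 x 55 mm square outline, at the underside; z up. One arm, 18 mm wide, runs along x over the whole 55 mm (y -27.5 to -9.5); the other, 18 mm wide, along y (x -27.5 to -9.5, up to y = 27.5). The L is open towards +x, +y.
- knob: Round wooden cabinet knob standing on its foot, loose: foot 24 mm, head 34 mm in diameter between z = 17 and 28, total height 34 mm, 40 g. Origin: on its axis at the underside; z up.
- hinge: Steel cabinet hinge lying flat, loose, 97 mm long along x, 55 to 115 g: an arm 26 mm high (x -45 to 25, y -9 to 9), a mounting plate 44 mm wide, 5 mm high across one end (x -45 to -17) and a round cup 35 mm in diameter, 10 mm high at the other (centre x = 34). Between x = -16 and 16 there is only the arm. Origin: at the underside, on the arm's middle line; z up.
- catch: Grey plastic magnetic door catch, a rounded block 50 (x) x 20 (y) x 20 mm high with two small steel plates on top, loose, 30 g. Origin: centre of its underside; z up.
- glue_bottle: Yellow glue bottle with a blue label, standing to the left of the work, 58 mm in diameter, 170 mm high, loose. Origin: centre of its underside. To be left alone.
- mallet: Rubber mallet lying beyond the stock, loose: block head 54 (x) x 90 (y) x 54 mm high; handle 24 mm thick, 27 mm above the bench, reaching 275 mm from the head's centre along -x. Origin: under the head's centre. To be left alone.

How it is judged:
At the end, for the whole second after the job is handed in: Each piece rests, released, on the floor of its named compartment: origin inside the walls and 1 to 7 mm above the tray's underside, upright within 0.15 rad; knob and catch in one small compartment each. Short pull moved less than 20 mm, bottle and mallet less than 30 mm (x of long_pull in the frame of long_tray between -0.04 and 0.13 m and y of long_pull in the frame of long_tray between -0.055 and 0.055 m and z of long_pull in the frame of long_tray between 0.001 and 0.007 m and angle between each of long_pull, bracket, hinge's own z axis and vertical below 0.15 rad and x of bracket in the frame of long_tray between -0.13 and -0.045 m and y of bracket in the frame of long_tray between -0.055 and 0.055 m and z of bracket in the frame of long_tray between 0.001 and 0.007 m and x of hinge in the frame of square_tray between -0.095 and -0.003 m and y of hinge in the frame of square_tray between -0.095 and 0.095 m and z of hinge in the frame of square_tray between 0.001 and 0.007 m and (((x of knob in the frame of square_tray between 0.003 and 0.095 m and y of knob in the frame of square_tray between 0.003 and 0.095 m and z of knob in the frame of square_tray between 0.001 and 0.007 m and angle between knob's own z axis and vertical below 0.15 rad) and (x of catch in the frame of square_tray between 0.003 and 0.095 m and y of catch in the frame of square_tray between -0.095 and -0.003 m and z of catch in the frame of square_tray between 0.001 and 0.007 m and angle between catch's own z axis and vertical below 0.15 rad)) or ((x of catch in the frame of square_tray between 0.003 and 0.095 m and y of catch in the frame of square_tray between 0.003 and 0.095 m and z of catch in the frame of square_tray between 0.001 and 0.007 m and angle between catch's own z axis and vertical below 0.15 rad) and (x of knob in the frame of square_tray between 0.003 and 0.095 m and y of knob in the frame of square_tray between -0.095 and -0.003 m and z of knob in the frame of square_tray between 0.001 and 0.007 m and angle between knob's own z axis and vertical below 0.15 rad))) and contact force between each of long_pull, bracket, hinge, knob, catch and the fingers below 0.05 N and linear speed of each of long_pull, bracket, hinge, knob, catch below 0.02 m/s and distance of short_pull from where it was at the start of the episode below 0.02 m and distance of each of glue_bottle, mallet from where it was at the start of the episode below 0.03 m); the robot touches nothing.
It fails at once if a kit piece is dropped from more than about 30 mm (it falls faster than 0.75 m/s with no finger on it) ((linear speed of long_pull above 0.75 m/s and contact force between long_pull and the fingers below 0.01 N) or (linear speed of bracket above 0.75 m/s and contact force between bracket and the fingers below 0.01 N) or (linear speed of hinge above 0.75 m/s and contact force between hinge and the fingers below 0.01 N) or (linear speed of knob above 0.75 m/s and contact force between knob and the fingers below 0.01 N) or (linear speed of catch above 0.75 m/s and contact force between catch and the fingers below 0.01 N)).
It fails at once if the short pull is disturbed (moved more than 20 mm) (distance of short_pull from where it was at the start of the episode above 0.02 m).
It fails at once if the glue bottle is pushed (30 mm) or knocked over (distance of glue_bottle from where it was at the start of the episode above 0.03 m or angle between glue_bottle's own z axis and vertical above 0.4 rad).
It fails at once if the mallet is pushed (30 mm) (distance of mallet from where it was at the start of the episode above 0.03 m).
It also fails if it takes over 112 s, if anything falls off the work surface, if the arm or the gripper's body presses on something with over 40 N, if the wrist force passes 120 N, or if a joint passes its speed limit or range.

## Robot

A 6-joint arm with a two-finger parallel gripper is mounted at the origin on the work surface. World frame = base frame: x ahead of the robot, y to its left, z up, the work surface at z = 0. Lengths are in m, angles in rad, forces in N, time in s.
With the tool pointing down it reaches from about 0.3 to 0.875 m from the base axis. Payload 6.4 kg.
Tool frame: the origin (TCP) lies at the very end of the fingers, on their centre line; the grasp point (between the pads) lies 19 mm behind it; z points along the fingers, y is the line along which they close (so a half turn about z gives the same grasp; the last joint's range is limited). The gripper opens to 85 mm and grips with 20 to 120 N. Pads are 22 mm wide; open, the fingers measure 114 mm over their backs; the gripper's body (76 mm by 85 mm) begins 54 mm behind the grasp point. The pads swing forward as they close: fully open they stand 13 mm farther back than shut.
Start: joints at [-1.483, 0.181, 1.607, -0, 1.354, -0.206], TCP at [0.167, -0.55, 0.231] pointing down, gripper open.
Joint ranges: [-2.99, 2.99], [-0.89, 2.07], [0.3, 2.58], [-1.14, 4.28], [0, 2.63], [-3.12, 3.12]. Speed limits (rad/s): [2.57, 2.57, 3.01, 3.14, 3.14, 3.14].

## Interface

Orientations are given as a unit quaternion [w, x, y, z].
In Python, from bench import ctrl gives the robot as it stands.
- The arm moves only by the tool jog_arm, never from a script. Its argument "series" is a list that holds one entry, the list of rows, each a list of 7 numbers: the shift along the tool's x, y, z in mm, then the turn, a rotation vector about the tool's x, y, z in rad, then the finger opening in mm, from 0 to 85.4. In form: [[[tx, ty, tz, rx, ry, rz, gripper], ...]]. A call has exactly 10 rows; each row shifts and turns the commanded pose from where the row before left it, along the tool's axes as they then stand; what a row does not reach is not made up. A row lasts 1/10 s, in which the tool goes at most 50 mm and 8.59 degrees, less where a joint would pass 70% of its speed; a pose out of reach is approached as far as the arm can. A call with a gripper value outside its range is refused whole. The fingers move at their own pace and stop on an object; the grip force is fixed at half the most. Time passes only in rows, so rows that do not move let the fingers close, or fill a call up. It gives the time, the measured TCP pose, the force, the opening and the grip force at its end, in the units of the state.
- ctrl.get_obs(): the state, without advancing time (a new reading comes with each control period).
- ctrl.camera(name): name is "side" or "top" or "wrist"; returns a dict with "frame" (400x640x3 uint8, blue, green, red), "z_map" (400x640 float32, m along the optical axis (not along the pixel's ray), 0 where there is no reading), "fx", "fy", "cx", "cy" (pixels), "xyz" and "rotation" of the camera in the world. Camera axes: x right, y down, z forward; pixel columns grow to the right and rows downward; lengths in m; the calibration is good to about 2 mm. A picture is of the moment at which its call begins.
- ctrl.hand_in(): hands the job in; it is judged then, once.
The state is a dict: "time_s": time; "q": joint angles; "dq": joint speeds; "joint_efforts": joint torques, N m; "eef_pos": TCP position; "eef_rot": TCP orientation; "wrist_force": force on the tool from outside, world axes, zero at the start; "torque": the same for the moment, N m; "opening": opening from 0.0 (shut) to 1.0 (fully open); "grasp_force": force on a finger pad.
Only numpy, scipy, OpenCV 4.12 (cv2) and the standard library are available. Lean on these libraries where they do the work, as an engineer would, in place of code of your own. Each camera call takes 0.05 s, during which the arm holds its last target. There are 200 camera calls.

## Working session

There is one attempt and no reset: what is moved stays moved. The work goes in short steps, Python scripts to look and compute and a tool call to move; the robot and the scene stay as the last step left them, time stands still between calls to the robot, and variables do not carry over. Pictures are saved under pics/ and viewed, at most 14 in all, crops included, and the job is handed in when it is done.

Besides the shell and the picture viewer there is one more tool, called after "Request:" by a JSON object that holds its "method" and its "body", one argument or row to a line. jog_arm: Moves the arm, as the interface text tells. Its arguments: {"type":"object","properties":{"series":{"type":"array"}},"required":["series"]}

```bash
mkdir -p pics; cat > h.py <<'E'
import numpy as np, cv2
from bench import ctrl
def cloud(name):
    c=ctrl.camera(name); z=c["z_map"]; v,u=np.mgrid[:z.shape[0],:z.shape[1]]
    P=np.stack([(u-c["cx"])/c["fx"]*z,(v-c["cy"])/c["fy"]*z,z],-1)
    R=np.array(c["rotation"]); 
    if R.size==4:
        from scipy.spatial.transform import Rotation as Ro
        R=Ro.from_quat(np.roll(R.ravel(),-1)).as_matrix()
    W=P@R.reshape(3,3).T+np.array(c["xyz"]); W[z==0]=np.nan
    return c,W
E
python3 - <<'E'
from h import *
for n in("top","side"):
    c,W=cloud(n); cv2.imwrite(f"pics/{n}0.png",c["frame"]); np.save(n+"0.npy",W)
    print(n,c["xyz"],c["rotation"],c["fx"])
    print(W[::80,::128].round(3).tolist())
print(ctrl.get_obs())
E
```

```text
top [0.30192402 0.08893665 1.38310834] [ 0.07936441 -0.69301487  0.71234525 -0.07743337] 489.566959214248
[[[1.804, 1.645, -0.751], [1.785, 1.013, -0.752], [1.765, 0.383, -0.75], [1.743, -0.244, -0.747], [1.724, -0.868, -0.747]], [[1.374, 1.592, -0.747], [0.986, 0.671, 0.001], [0.976, 0.279, -0.002], [0.961, -0.112, 0.003], [0.951, -0.502, 0.0]], [[0.742, 1.036, -0.003], [0.731, 0.657, -0.003], [0.719, 0.278, 0.002], [0.704, -0.096, 0.018], [0.697, -0.472, 0.004]], [[0.502, 1.0, 0.009], [0.494, 0.644, -0.007], [0.483, 0.277, 0.004], [0.473, -0.085, 0.001], [0.459, -0.434, 0.033]], [[0.284, 0.889, 0.141], [0.273, 0.628, 0.0], [0.263, 0.277, -0.0], [0.279, 0.011, 0.719], [0.245, -0.42, 0.004]]]
side [0.02770485 0.6743157  0.7396748 ] [ 0.15951226 -0.33451458  0.84882112 -0.37703919] 395.2986313578187
[[[2.32, 0.283, 0.28], [2.326, -0.266, 0.168], [2.329, -1.113, -0.004], [2.087, -2.243, -0.192], [0.254, 0.039, 0.574]], [[2.32, 0.437, -0.031], [2.325, -0.124, -0.226], [2.315, -1.017, -0.53], [0.945, -0.674, -0.0], [0.214, 0.057, 0.471]], [[2.318, 0.616, -0.39], [2.313, 0.049, -0.69], [0
[... 291 characters left out ...]
.013]]]
{'time_s': 0.1, 'q': array([-1.48330685e+00,  1.81494908e-01,  1.60790822e+00, -1.26628265e-05,
        1.35381948e+00, -2.06278646e-01]), 'dq': array([ 0.00032347, -0.00183461, -0.00140199,  0.00072358,  0.00019453,
        0.00093825]), 'joint_efforts': array([ 6.10189563e-04, -4.45876408e+01, -3.52237701e+01, -2.53809703e-04,
        4.13058660e-03, -1.43086157e-05]), 'eef_pos': array([ 0.16647708, -0.54984478,  0.23045832]), 'eef_rot': array([-8.13906782e-04,  9.89231388e-01,  1.46357769e-01,  4.22058132e-05]), 'wrist_force': array([ 0.96778445,  0.57678773, -0.25887593]), 'torque': array([ 0.00923732, -0.00879374, -0.02484332]), 'grasp_force': 0.0, 'opening': 0.9984270942390254}
```

View pics/top0.png

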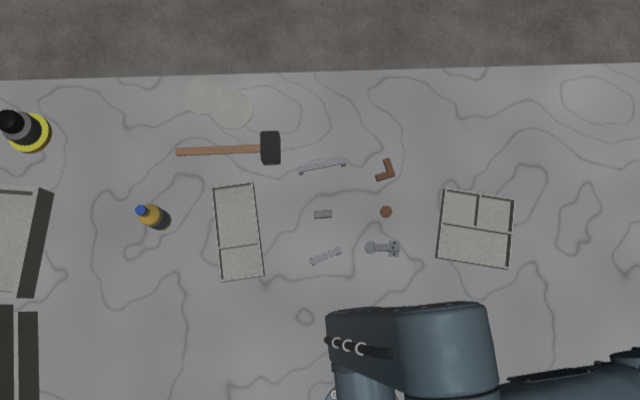

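The top view (up = +x, left = +y) shows the long tray at about (238,230), the square tray (475,228), the long pull (322,166), bracket (385,170), catch (322,213), knob (386,211), short pull (325,256) and hinge (382,248).

```bash
cat >> h.py <<'E'
def rect(c,z0,x1,x0,y1,y0,s=1000):
    # ortho picture of plane z0: up=+x, left=+y ; pixel (col,row)=((y1-y)*s,(x1-x)*s)
    from scipy.spatial.transform import Rotation as Ro
    R=np.array(c["rotation"]); R=Ro.from_quat(np.roll(R,-1)).as_matrix() if R.size==4 else R
    r,cc=np.mgrid[:int((x1-x0)*s),:int((y1-y0)*s)]
    W=np.stack([x1-r/s,y1-cc/s,np.full(r.shape,z0)],-1)-np.array(c["xyz"]); P=W@R
    m=lambda f,o,i:(f*P[...,i]/P[...,2]+o).astype(np.float32)
    return cv2.remap(c["frame"],m(c["fx"],c["cx"],0),m(c["fy"],c["cy"],1),cv2.INTER_CUBIC)
E
python3 - <<'E'
from h import *
c,W=cloud("top")
im=rect(c,0.02,0.85,0.45,0.34,-0.38)
for k in range(0,720,100):
    cv2.line(im,(40+k-0,0),(40+k,400),(255,255,0),1) if k<680 else 0
for k in range(50,400,100): cv2.line(im,(0,k),(720,k),(255,255,0),1)
cv2.imwrite("pics/rect.png",im)
W=np.median([W,cloud("top")[1],cloud("top")[1]],axis=0)
w=W.reshape(-1,3)
m=((W[...,2]>.011)&(W[...,2]<.2)&(W[...,0]>.42)&(W[...,0]<.9)&(abs(W[...,1])<.45)).astype(np.uint8)
n,l,st,ce=cv2.connectedComponentsWithStats(m)
for i in range(1,n):
    if st[i,4]<25: continue
    p=W[l==i]; r=cv2.minAreaRect((p[:,:2]*1000).astype(np.float32))
    print(ce[i].round(),st[i,4],np.round(r[0]),np.round(r[1]),round(r[2],1),"z90",np.percentile(p[:,2],90).round(3))
E
```

```text
[251. 148.] 1175 [747. 327.] [244.  92.] 89.7 z90 0.054
[321. 165.] 305 [690.  87.] [ 20. 139.] 9.5 z90 0.033
[386. 171.] 207 [677. -91.] [55. 55.] 15.4 z90 0.022
[235. 219.] 673 [528. 331.] [231. 121.] 6.9 z90 0.033
[476. 218.] 996 [ 500. -341.] [202. 197.] 79.5 z90 0.033
[386. 212.] 115 [550. -90.] [31. 32.] 87.5 z90 0.034
[323. 214.] 131 [550.  87.] [20. 49.] 2.5 z90 0.022
[387. 248.] 178 [449. -87.] [71. 19.] 84.2 z90 0.028
[327. 254.] 165 [431.  84.] [20. 89.] 21.4 z90 0.033
```

View pics/rect.png

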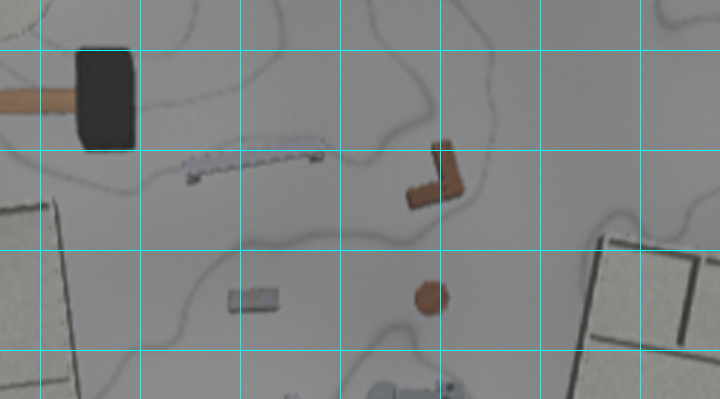

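The rectified view (cyan lines every 0.1 m) confirms the poses. The bracket is an L with its corner at (462,195), open up-left. The pull runs (190,180)–(322,155), the catch is at (253,300) and the knob at (431,298). The square tray's half wall at (690,300) points to world +x.

```bash
cat >> h.py <<'E'
def go(x,y,z,phi=None):
    """remaining move in tool axes (mm, rad) to TCP (mm), closing-line angle phi deg (mod 180)"""
    from scipy.spatial.transform import Rotation as Ro
    o=ctrl.get_obs(); R=Ro.from_quat(np.roll(o["eef_rot"],-1)).as_matrix()
    cur=np.degrees(np.arctan2(R[1,1],R[0,1])); d=R.T@(np.array([x,y,z])-o["eef_pos"]*1000)
    rz=0 if phi is None else -np.radians((phi-cur+90)%180-90)
    down=np.array([0,0,-1.]); tl=np.cross([0,0,1.],R.T@down)
    print("d",d.round(1),"rz",round(rz,3),"tilt",tl.round(4),"phi",cur.round(1),"q6",o["q"][5].round(2),"pos",(o["eef_pos"]*1000).round(1),"t",o["time_s"],"open",o["opening"].round(3),"gf",round(float(o["grasp_force"]),1))
E
python3 - <<'E'
from h import *
W=np.median([cloud("top")[1] for _ in range(4)],axis=0)
def comps(z0):
    m=((W[...,2]>z0)&(W[...,2]<.2)&(W[...,0]>.3)&(W[...,0]<.9)&(W[...,1]>-.5)&(W[...,1]<.5)).astype(np.uint8)
    n,l,st,ce=cv2.connectedComponentsWithStats(m)
    for i in range(1,n):
        if st[i,4]<60: continue
        p=W[l==i]; r=cv2.minAreaRect((p[:,:2]*1000).astype(np.float32))
        print(z0,ce[i].round(),st[i,4],np.round(r[0]),np.round(r[1]),round(r[2],1))
comps(.006);comps(.02)
go(689,-107,120,-74.6)
E
```

```text
0.006 [245. 149.] 1321 [745. 353.] [ 91. 294.] 0.4
0.006 [322. 165.] 304 [690.  86.] [ 19. 139.] 9.4
0.006 [386. 171.] 220 [676. -91.] [55. 55.] 15.9
0.006 [235. 231.] 957 [509. 329.] [270. 121.] 6.9
0.006 [478. 226.] 1430 [ 498. -341.] [201. 201.] 79.0
0.006 [386. 212.] 116 [550. -90.] [31. 32.] 86.8
0.006 [323. 214.] 135 [550.  87.] [20. 49.] 1.7
0.006 [381. 248.] 284 [452. -76.] [93. 34.] 87.8
0.006 [325. 256.] 208 [433.  85.] [25. 90.] 20.9
0.02 [244. 149.] 1284 [745. 353.] [ 91. 294.] 0.4
0.02 [321. 165.] 291 [690.  86.] [ 19. 139.] 9.4
0.02 [236. 233.] 717 [509. 329.] [270. 121.] 7.0
0.02 [478. 226.] 1003 [ 498. -341.] [201. 201.] 78.9
0.02 [386. 212.] 115 [550. -90.] [31. 32.] 86.8
0.02 [387. 248.] 164 [450. -89.] [67. 19.] 85.3
0.02 [325. 256.] 203 [430.  84.] [20. 89.] 21.4Traceback (most recent call last):
  File "<stdin>", line 11, in <module>
  File "h.py", line 27, in go
    print("d",d.round(1),"rz",round(rz,3),"tilt",tl.round(4),"phi",cur.round(1),"q6",o["q"][5].round(2),"pos",(o["eef_pos"]*1000).round(1),"t",o["time_s"],"open",o["opening"].round(3),"gf",round(float(o["grasp_force"]),1))
                                                                                                                                                                  ^^^^^^^^^^^^^^^^^^
AttributeError: 'float' object has no attribute 'round'
```

```bash
sed -i 's/o\["opening"\].round(3)/round(float(o["opening"]),3)/' h.py; sed -i 's/o\["time_s"\],/round(o["time_s"],2),/' h.py
```

Request:
{"method": "jog_arm", "body": {
  "series": [
    [[42,-18,0,0,0,0,45],[42,-18,0,0,0,0,45],[42,-18,0,0,0,0,45],[42,-18,0,0,0,0,45],[42,-18,0,0,0,0,45],[42,-18,0,0,0,0,45],[42,-18,0,0,0,0,45],[42,-18,0,0,0,0,45],[42,-18,0,0,0,0,45],[42,-18,0,0,0,0,45]]
  ]
}}

```text
time_s: 1.45
eef_pos: [0.5177, -0.255, 0.2315]
eef_rot: [0.0, 0.989, 0.146, 0.0]
wrist_force: [0.3, -0.6, -0.6]
opening: 0.526
grasp_force: 0.0
```

```bash
python3 -c "
from h import *
go(689,-107,80,-74.5)"
```

```text
d [206.8 -92.2 151.5] rz 0.023 tilt [ 0.0005 -0.0002  0.    ] phi -73.2 q6 0.61 pos [ 517.7 -255.   231.5] t 1.45 open 0.526 gf 0.0
```

Request:
{"method": "jog_arm", "body": {
  "series": [
    [[35,-15,20,0,0,0.023,45],[35,-15,20,0,0,0,45],[35,-15,20,0,0,0,45],[35,-15,20,0,0,0,45],[35,-15,20,0,0,0,45],[32,-17,20,0,0,0,45],[0,0,20,0,0,0,45],[0,0,11,0,0,0,45],[0,0,0,0,0,0,45],[0,0,0,0,0,0,45]]
  ]
}}

```text
time_s: 2.45
eef_pos: [0.6906, -0.1126, 0.0808]
eef_rot: [0.0, 0.991, 0.134, 0.0]
wrist_force: [0.3, -0.2, 0.5]
opening: 0.528
grasp_force: 0.0
```

```bash
python3 -c "
from h import *
c,W=cloud('wrist');cv2.imwrite('pics/w1.png',c['frame']);print(c['xyz'])
go(689,-107,4,-74.5)"
```

```text
[ 0.77290303 -0.09026831  0.22370413]
d [-0.6 -6.3 77.7] rz -0.001 tilt [ 0.0011 -0.0015  0.    ] phi -74.5 q6 0.97 pos [ 691.1 -112.8   81.7] t 2.5 open 0.525 gf 0.0
```

View pics/w1.png

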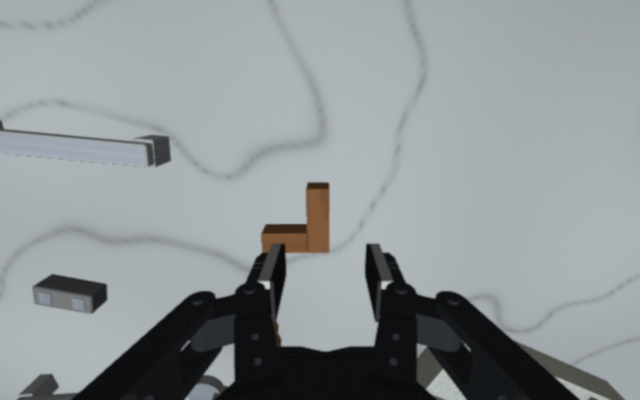

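```bash
cat >> h.py <<'E'
def wm(x,y,r=60,z0=.012,z1=.06):
    """wrist-camera blobs near (x,y) mm: minAreaRect in mm"""
    c,W=cloud("wrist"); 
    m=((W[...,2]>z0)&(W[...,2]<z1)&(np.hypot(W[...,0]*1000-x,W[...,1]*1000-y)<r)).astype(np.uint8)
    n,l,st,ce=cv2.connectedComponentsWithStats(m)
    for i in range(1,n):
        if st[i,4]<150: continue
        p=W[l==i]; b=cv2.minAreaRect((p[:,:2]*1000).astype(np.float32))
        print(ce[i].round(),st[i,4],np.round(b[0],1),np.round(b[1],1),round(b[2],1),"z",np.percentile(p[:,2],[50,95]).round(3))
    return c,W
E
python3 -c "
from h import *
wm(676,-91,70)
go(689,-107,4,-74.5)"
```

```text
[305. 227.] 2393 [678.8 -91.1] [54.7 54.6] 15.8 z [0.02  0.021]
d [-0.8 -6.4 78. ] rz -0.001 tilt [ 0.0015 -0.002   0.    ] phi -74.6 q6 0.97 pos [ 691.3 -112.9   82.1] t 2.55 open 0.528 gf 0.0
```

Request:
{"method": "jog_arm", "body": {
  "series": [
    [[0,-3,12,0,0,0,45],[0,-3,12,0,0,0,45],[0,0,15,0,0,0,45],[0,0,15,0,0,0,45],[0,0,14,0,0,0,45],[0,0,10,0,0,0,45],[0,0,0,0,0,0,45],[0,0,0,0,0,0,8],[0,0,0,0,0,0,8],[0,0,0,0,0,0,8]]
  ]
}}

```text
time_s: 3.55
eef_pos: [0.69, -0.1063, 0.0035]
eef_rot: [0.0, 0.991, 0.135, 0.001]
wrist_force: [0.3, -0.5, -0.5]
opening: 0.191
grasp_force: 61.0
```

Request:
{"method": "jog_arm", "body": {
  "series": [
    [[0,0,0,0,0,0,8],[0,0,0,0,0,0,8],[0,0,0,0,0,0,8],[0,0,-10,0,0,0,8],[0,0,-20,0,0,0,8],[0,0,-30,0,0,0,8],[0,0,-30,0,0,0,8],[0,0,-10,0,0,0,8],[0,0,0,0,0,0,8],[0,0,0,0,0,0,8]]
  ]
}}

```text
time_s: 4.55
eef_pos: [0.6882, -0.1057, 0.1009]
eef_rot: [-0.0, 0.991, 0.135, -0.001]
wrist_force: [-0.4, 0.7, 0.1]
opening: 0.192
grasp_force: 61.1
```

```bash
python3 -c "
from h import *
c,W=wm(676,-91,70,.02,.2)
cv2.imwrite('pics/w2.png',c['frame'])
a=np.radians(7);R=np.array([[np.cos(a),-np.sin(a)],[np.sin(a),np.cos(a)]])
t=np.array([509,329])+R@[-87,0]
print(t);go(*t,80,-74.5)"
```

```text
[312. 340.] 38705 [ 680.3 -101.1] [ 57.9 113.9] 15.7 z [0.173 0.192]
[422.64848481 318.39736712]
d [-142.  -479.4   21.4] rz 0.0 tilt [-0.0019  0.0028  0.    ] phi -74.5 q6 0.98 pos [ 687.8 -105.6  100.1] t 4.6 open 0.192 gf 61.1
```

View pics/w2.png

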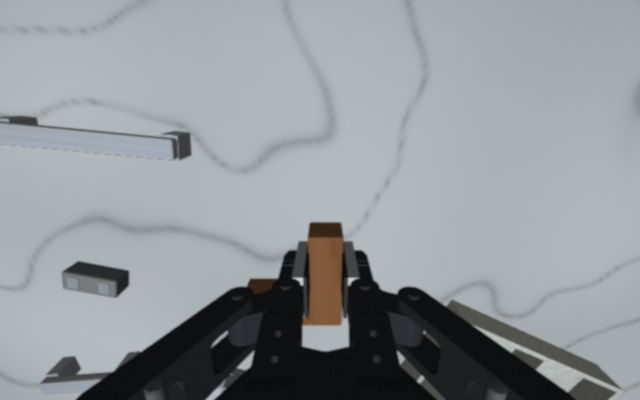

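Request:
{"method": "jog_arm", "body": {
  "series": [
    [[-12,-42,2,0,0,0,8],[-12,-42,2,0,0,0,8],[-12,-42,2,0,0,0,8],[-12,-42,2,0,0,0,8],[-12,-42,2,0,0,0,8],[-12,-42,2,0,0,0,8],[-12,-42,2,0,0,0,8],[-12,-42,2,0,0,0,8],[-12,-42,2,0,0,0,8],[-12,-42,2,0,0,0,8]]
  ]
}}

```text
time_s: 5.6
eef_pos: [0.4587, 0.2675, 0.0805]
eef_rot: [0.0, 0.991, 0.135, -0.002]
wrist_force: [0.7, 0.4, -0.7]
opening: 0.192
grasp_force: 61.1
```

```bash
python3 -c "
from h import *
go(433,310.5,8,-74.5)"
```

```text
d [-13.  -48.3  72.5] rz 0.0 tilt [ 0.0001  0.0031 -0.    ] phi -74.5 q6 1.6 pos [458.7 267.5  80.5] t 5.6 open 0.192 gf 61.1
```

Request:
{"method": "jog_arm", "body": {
  "series": [
    [[-7,-24,0,0,0,0,8],[-6,-24,0,0,0,0,8],[0,0,10,0,0,0,8],[0,0,10,0,0,0,8],[0,0,0,0,0,0,8],[0,0,0,0,0,0,8],[0,0,0,0,0,0,8],[0,0,0,0,0,0,8],[0,0,0,0,0,0,8],[0,0,0,0,0,0,8]]
  ]
}}

```text
time_s: 6.6
eef_pos: [0.436, 0.3093, 0.0626]
eef_rot: [-0.0, 0.991, 0.135, 0.0]
wrist_force: [0.0, -0.9, -0.6]
opening: 0.194
grasp_force: 61.1
```

```bash
python3 -c "
from h import *
c,W=cloud('wrist');cv2.imwrite('pics/w3.png',c['frame'])
m=((W[...,2]>.024)&(W[...,2]<.04)).astype(np.uint8);p=W[m>0];print(p[::400].round(3).tolist()[:30])
f=(W[...,2]<.012);print(np.nanmedian(W[...,2][f]))
go(433,310.5,8,-74.5)"
```

```text
[[0.552, 0.394, 0.032], [0.547, 0.389, 0.03], [0.539, 0.389, 0.033], [0.533, 0.387, 0.032], [0.556, 0.276, 0.033], [0.517, 0.387, 0.033], [0.508, 0.387, 0.033], [0.499, 0.387, 0.033], [0.52, 0.275, 0.026], [0.48, 0.384, 0.032], [0.47, 0.382, 0.033], [0.467, 0.358, 0.026], [0.469, 0.337, 0.026], [0.472, 0.317, 0.025], [0.485, 0.266, 0.032], [0.45, 0.377, 0.031], [0.474, 0.285, 0.033], [0.472, 0.268, 0.033], [0.428, 0.374, 0.031], [0.446, 0.261, 0.032], [0.4, 0.372, 0.033], [0.381, 0.372, 0.031], [0.446, 0.072, 0.025], [0.441, 0.082, 0.031], [0.42, 0.127, 0.025], [0.424, 0.12, 0.032], [0.424, 0.106, 0.032], [0.425, 0.088, 0.032]]
0.0004345510268051467
d [-2.5 -1.9 54.5] rz 0.0 tilt [-0.0001 -0.0004  0.    ] phi -74.5 q6 1.7 pos [435.9 309.4  62.5] t 6.65 open 0.194 gf 61.1
```

View pics/w3.png

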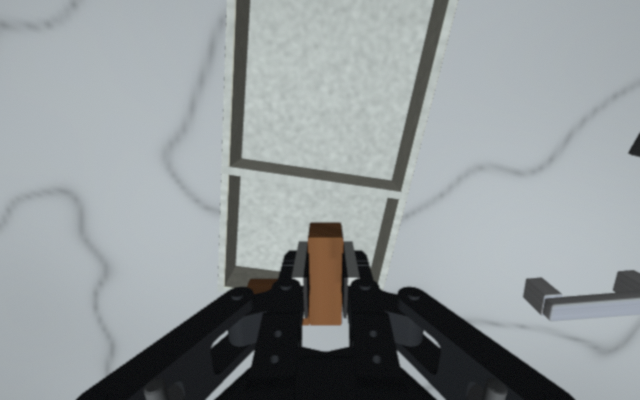

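Request:
{"method": "jog_arm", "body": {
  "series": [
    [[-1,-1,15,0,0,0,8],[-1,-1,15,0,0,0,8],[0,0,15,0,0,0,8],[0,0,6,0,0,0,8],[0,0,3.5,0,0,0,8],[0,0,0,0,0,0,8],[0,0,0,0,0,0,8],[0,0,0,0,0,0,28],[0,0,0,0,0,0,28],[0,0,0,0,0,0,28]]
  ]
}}

```text
time_s: 7.65
eef_pos: [0.4335, 0.3109, 0.008]
eef_rot: [-0.0, 0.991, 0.135, 0.0]
wrist_force: [-0.0, -0.7, 0.6]
opening: 0.33
grasp_force: 0.0
```

Request:
{"method": "jog_arm", "body": {
  "series": [
    [[0,0,-3,0,0,0,28],[0,0,-10,0,0,0,28],[0,0,-20,0,0,0,28],[0,0,-30,0,0,0,28],[0,0,-20,0,0,0,40],[0,0,-10,0,0,-0.14,40],[0,0,0,0,0,-0.14,40],[0,0,0,0,0,-0.14,40],[0,0,0,0,0,-0.14,40],[0,0,0,0,0,-0.14,40]]
  ]
}}

```text
time_s: 8.65
eef_pos: [0.4335, 0.3109, 0.1018]
eef_rot: [0.0, 0.883, 0.469, 0.001]
wrist_force: [0.3, 0.3, 1.3]
opening: 0.475
grasp_force: 0.0
```

```bash
python3 -c "
from h import *
wm(422,326,45,.015,.029)
go(550,87,70,2)"
```

```text
[304. 209.] 2431 [422.7 326. ] [55.9 55. ] 15.1 z [0.024 0.025]
[266. 228.] 279 [380.7 321.3] [ 1.6 35.4] 6.1 z [0.022 0.028]
d [-121.8  221.    31.8] rz -0.622 tilt [ 0.0006 -0.0009  0.    ] phi -33.7 q6 0.99 pos [433.5 310.9 101.8] t 8.7 open 0.469 gf 0.0
```

Request:
{"method": "jog_arm", "body": {
  "series": [
    [[-20,37,0,0,0,0,45],[-20,37,0,0,0,0,45],[-20,37,0,0,0,0,45],[-20,37,0,0,0,0,45],[-20,37,0,0,0,0,45],[-21,36,0,0,0,0,45],[0,0,5,0,0,-0.14,45],[0,0,5,0,0,-0.14,45],[0,0,5,0,0,-0.14,45],[0,0,5,0,0,-0.14,45]]
  ]
}}

```text
time_s: 9.7
eef_pos: [0.5476, 0.0859, 0.0813]
eef_rot: [0.0, 0.72, 0.694, 0.0]
wrist_force: [-0.5, 0.4, 0.2]
opening: 0.528
grasp_force: 0.0
```

Request:
{"method": "jog_arm", "body": {
  "series": [
    [[0,0,5,0,0,-0.06,45],[0,0,0,0,0,0,45],[0,0,0,0,0,0,45],[0,0,0,0,0,0,45],[0,0,0,0,0,0,45],[0,0,0,0,0,0,45],[0,0,0,0,0,0,45],[0,0,0,0,0,0,45],[0,0,0,0,0,0,45],[0,0,0,0,0,0,45]]
  ]
}}

```text
time_s: 10.7
eef_pos: [0.5474, 0.0861, 0.0758]
eef_rot: [-0.0, 0.7, 0.714, -0.0]
wrist_force: [-0.5, -1.2, -1.1]
opening: 0.53
grasp_force: 0.0
```

```bash
python3 -c "
from h import *
wm(550,87,45,.012,.04)
go(550,87,4,2)"
```

```text
[330. 212.] 1633 [552.2  87. ] [19.7 49.8] 2.3 z [0.02  0.021]
d [ 0.8  2.6 71.8] rz -0.015 tilt [ 0. -0.  0.] phi 1.1 q6 -0.08 pos [547.4  86.1  75.8] t 10.75 open 0.524 gf 0.0
```

Request:
{"method": "jog_arm", "body": {
  "series": [
    [[1,4,15,0,0,-0.015,45],[0,0,20,0,0,0,45],[0,0,20,0,0,0,45],[0,0,12,0,0,0,45],[0,0,5,0,0,0,45],[0,0,0,0,0,0,45],[0,0,0,0,0,0,8],[0,0,0,0,0,0,8],[0,0,0,0,0,0,8],[0,0,0,0,0,0,8]]
  ]
}}

```text
time_s: 11.75
eef_pos: [0.5525, 0.0872, 0.005]
eef_rot: [0.001, 0.695, 0.719, 0.001]
wrist_force: [-0.4, 0.4, 6.1]
opening: 0.214
grasp_force: 60.2
```

Request:
{"method": "jog_arm", "body": {
  "series": [
    [[0,0,0,0,0,0,8],[0,0,0,0,0,0,8],[0,0,-10,0,0,0,8],[0,0,-20,0,0,0,8],[0,0,-30,0,0,0,8],[0,0,-20,0,0,0,8],[-20,0,0,0,0,0,8],[-40,0,0,0,0,0,8],[-40,0,0,0,0,0,8],[-40,0,0,0,0,0,8]]
  ]
}}

```text
time_s: 12.75
eef_pos: [0.5561, -0.0538, 0.0845]
eef_rot: [0.0, 0.694, 0.72, 0.0]
wrist_force: [0.7, 1.0, -0.2]
opening: 0.213
grasp_force: 59.5
```

```bash
python3 -c "
from h import *
a=np.radians(-10.8);R=np.array([[np.cos(a),-np.sin(a)],[np.sin(a),np.cos(a)]])
for q in ([48.75,48.75],[48.75,-48.75],[-48.75,0]): print(np.array([499,-341])+R@q)
t=np.array([499,-341])+R@[48.75,-48.75]
go(*t,80,-5)"
```

```text
[ 556.02134256 -302.24833561]
[ 537.75166439 -398.02134256]
[ 451.11349653 -331.86516091]
d [-343.3  -30.7    4.5] rz 0.123 tilt [ 0.0004  0.0001 -0.    ] phi 2.1 q6 -0.34 pos [556.1 -53.8  84.5] t 12.75 open 0.213 gf 59.5
```

Request:
{"method": "jog_arm", "body": {
  "series": [
    [[-43,-4,0,0,0,0,8],[-43,-4,0,0,0,0,8],[-43,-4,0,0,0,0,8],[-43,-4,0,0,0,0,8],[-43,-4,0,0,0,0,8],[-43,-4,0,0,0,0,8],[-43,-4,0,0,0,0,8],[-42,-3,0,0,0,0,8],[0,0,0,0,0,0.12,8],[0,0,0,0,0,0.04,8]]
  ]
}}

```text
time_s: 13.75
eef_pos: [0.5365, -0.3983, 0.084]
eef_rot: [-0.0, 0.752, 0.659, 0.0]
wrist_force: [-0.4, 0.5, 0.2]
opening: 0.216
grasp_force: 59.5
```

Request:
{"method": "jog_arm", "body": {
  "series": [
    [[0,0,5,0,0,0,8],[0,0,10,0,0,0,8],[0,0,0,0,0,0,8],[0,0,0,0,0,0,8],[0,0,0,0,0,0,8],[0,0,0,0,0,0,8],[0,0,0,0,0,0,8],[0,0,0,0,0,0,8],[0,0,0,0,0,0,8],[0,0,0,0,0,0,8]]
  ]
}}

```text
time_s: 14.75
eef_pos: [0.5373, -0.3966, 0.0688]
eef_rot: [0.0, 0.75, 0.662, 0.0]
wrist_force: [-0.3, -0.2, -1.2]
opening: 0.218
grasp_force: 59.5
```

```bash
python3 -c "
from h import *
c,W=cloud('wrist');cv2.imwrite('pics/w4.png',c['frame'])
go(538,-398,9.5,-7)"
```

```text
d [-1.3  0.9 59.3] rz -0.003 tilt [ 0.0001  0.0001 -0.    ] phi -7.2 q6 -0.69 pos [ 537.3 -396.6   68.8] t 14.8 open 0.216 gf 59.5
```

View pics/w4.png

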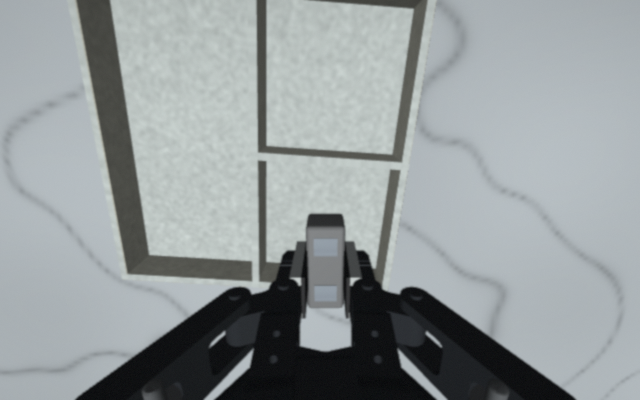

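The catch, held at (325,262), is centred over the far small compartment, whose divider is at (262,220) and outer wall at (388,220).

Request:
{"method": "jog_arm", "body": {
  "series": [
    [[0,1,20,0,0,0,8],[0,0,20,0,0,0,8],[0,0,11,0,0,0,8],[0,0,6,0,0,0,8],[0,0,2,0,0,0,8],[0,0,0,0,0,0,8],[0,0,0,0,0,0,8],[0,0,0,0,0,0,30],[0,0,0,0,0,0,30],[0,0,0,0,0,0,30]]
  ]
}}

```text
time_s: 15.8
eef_pos: [0.5385, -0.3969, 0.0102]
eef_rot: [0.0, 0.75, 0.662, 0.0]
wrist_force: [0.0, 0.1, 0.4]
opening: 0.352
grasp_force: 0.0
```

Request:
{"method": "jog_arm", "body": {
  "series": [
    [[0,0,-3,0,0,0,30],[0,0,-10,0,0,0,30],[0,0,-20,0,0,0,30],[0,0,-30,0,0,0,30],[0,0,-20,0,0,0,60],[20,0,0,0,0,0,60],[40,0,0,0,0,0,60],[40,0,0,0,0,0,60],[40,0,0,0,0,0,60],[40,0,0,0,0,0,60]]
  ]
}}

```text
time_s: 16.8
eef_pos: [0.56, -0.2151, 0.0921]
eef_rot: [-0.001, 0.75, 0.662, -0.0]
wrist_force: [-0.2, 0.4, -0.0]
opening: 0.704
grasp_force: 0.0
```

```bash
python3 -c "
from h import *
go(550,-90,80,-6)
c,W=cloud('top')
m=(np.hypot(W[...,0]-.538,W[...,1]+.398)<.035)&(W[...,2]>.014);p=W[m];print(p.shape,p.mean(0),np.median(p[:,2]))"
```

```text
d [122.8 -25.5  12.2] rz -0.02 tilt [-0.0012 -0.0009  0.    ] phi -7.2 q6 -0.44 pos [ 560.  -215.1   92.1] t 16.8 open 0.704 gf 0.0
(97, 3) [ 0.53602737 -0.40378483  0.02320837] 0.02314725790302008
```

Request:
{"method": "jog_arm", "body": {
  "series": [
    [[41,-8,0,0,0,0,60],[41,-8,0,0,0,0,60],[40,-9,5,0,0,0,60],[0,0,10,0,0,0,60],[0,0,0,0,0,0,60],[0,0,0,0,0,0,60],[0,0,0,0,0,0,60],[0,0,0,0,0,0,60],[0,0,0,0,0,0,60],[0,0,0,0,0,0,60]]
  ]
}}

```text
time_s: 17.85
eef_pos: [0.5512, -0.0945, 0.078]
eef_rot: [0.0, 0.75, 0.661, 0.0]
wrist_force: [0.1, 1.5, 0.7]
opening: 0.704
grasp_force: 0.0
```

```bash
python3 -c "
from h import *
wm(550,-90,40,.015,.045)
go(550,-90,5,-7)"
```

```text
[325. 213.] 1642 [552.7 -91.2] [32.9 33.6] 21.7 z [0.032 0.034]
d [ 4.2 -1.7 72.9] rz -0.003 tilt [ 0.0002  0.     -0.    ] phi -7.2 q6 -0.26 pos [551.2 -94.3  77.9] t 17.9 open 0.704 gf 0.0
```

Request:
{"method": "jog_arm", "body": {
  "series": [
    [[3,1,15,0,0,0,60],[0,0,20,0,0,0,60],[0,0,20,0,0,0,60],[0,0,12,0,0,0,60],[0,0,6,0,0,0,60],[0,0,0,0,0,0,60],[0,0,0,0,0,0,20],[0,0,0,0,0,0,20],[0,0,0,0,0,0,20],[0,0,0,0,0,0,20]]
  ]
}}

```text
time_s: 18.9
eef_pos: [0.5535, -0.0915, 0.006]
eef_rot: [0.001, 0.75, 0.662, 0.001]
wrist_force: [0.3, 0.1, 5.8]
opening: 0.366
grasp_force: 59.8
```

Request:
{"method": "jog_arm", "body": {
  "series": [
    [[0,0,0,0,0,0,20],[0,0,0,0,0,0,20],[0,0,-10,0,0,0,20],[0,0,-20,0,0,0,20],[0,0,-30,0,0,0,20],[0,0,-20,0,0,0,20],[-20,0,0,0,0,0,20],[-40,0,0,0,0,0,20],[-40,0,0,0,0,0,20],[-40,0,0,0,0,0,20]]
  ]
}}

```text
time_s: 19.9
eef_pos: [0.5347, -0.2311, 0.0855]
eef_rot: [0.0, 0.75, 0.662, 0.0]
wrist_force: [1.0, -0.2, -0.7]
opening: 0.366
grasp_force: 59.6
```

```bash
python3 -c "
from h import *
go(556,-302,60,-7)"
```

```text
d [-67.7  29.9  25.5] rz -0.002 tilt [ 0.0003  0.0002 -0.    ] phi -7.1 q6 -0.49 pos [ 534.7 -231.1   85.5] t 19.9 open 0.366 gf 59.6
```

Request:
{"method": "jog_arm", "body": {
  "series": [
    [[-23,10,0,0,0,0,20],[-23,10,0,0,0,0,20],[-22,10,0,0,0,0,20],[0,0,15,0,0,0,20],[0,0,10,0,0,0,20],[0,0,0,0,0,0,20],[0,0,0,0,0,0,20],[0,0,0,0,0,0,20],[0,0,0,0,0,0,20],[0,0,0,0,0,0,20]]
  ]
}}

```text
time_s: 20.9
eef_pos: [0.5566, -0.3011, 0.0604]
eef_rot: [0.0, 0.75, 0.662, 0.0]
wrist_force: [-0.1, -0.2, -0.8]
opening: 0.367
grasp_force: 59.6
```

```bash
python3 -c "
from h import *
go(556,-302,10,-7)"
```

```text
d [-0.9 -0.6 50.4] rz -0.002 tilt [ 0.0007  0.0005 -0.    ] phi -7.1 q6 -0.56 pos [ 556.6 -301.1   60.4] t 20.9 open 0.367 gf 59.6
```

Request:
{"method": "jog_arm", "body": {
  "series": [
    [[0,0,20,0,0,0,20],[0,0,15,0,0,0,20],[0,0,9,0,0,0,20],[0,0,5,0,0,0,20],[0,0,1,0,0,0,20],[0,0,0,0,0,0,20],[0,0,0,0,0,0,20],[0,0,0,0,0,0,46],[0,0,0,0,0,0,46],[0,0,0,0,0,0,46]]
  ]
}}

```text
time_s: 21.9
eef_pos: [0.5564, -0.3013, 0.0098]
eef_rot: [0.0, 0.75, 0.662, 0.0]
wrist_force: [0.3, 0.5, -0.5]
opening: 0.536
grasp_force: 0.0
```

Request:
{"method": "jog_arm", "body": {
  "series": [
    [[0,0,-3,0,0,0,46],[0,0,-10,0,0,0,46],[0,0,-20,0,0,0,46],[0,0,-30,0,0,0,46],[0,0,-20,0,0,0,46],[35,-22,0,0,0,0,46],[35,-22,0,0,0,0,46],[35,-22,0,0,0,0,46],[35,-22,0,0,0,0,46],[35,-22,0,0,0,0,46]]
  ]
}}

```text
time_s: 22.9
eef_pos: [0.4685, -0.1127, 0.0937]
eef_rot: [0.001, 0.75, 0.661, 0.0]
wrist_force: [0.7, 0.6, -0.7]
opening: 0.54
grasp_force: 0.0
```

```bash
python3 -c "
from h import *
go(451,-78.5,80,-5)
c,W=cloud('top')
m=(np.hypot(W[...,0]-.556,W[...,1]+.302)<.035)&(W[...,2]>.014);p=W[m];print(p.shape,p.mean(0),np.percentile(p[:,2],95))"
```

```text
d [ 31.8 -21.7  13.7] rz -0.038 tilt [ 0.0014  0.0004 -0.    ] phi -7.2 q6 -0.36 pos [ 468.5 -112.7   93.7] t 22.9 open 0.54 gf 0.0
(92, 3) [ 0.55633806 -0.30228678  0.03525004] 0.04045509105198012
```

Request:
{"method": "jog_arm", "body": {
  "series": [
    [[32,-22,0,0,0,-0.04,46],[0,0,10,0,0,0,46],[0,0,0,0,0,0,46],[0,0,0,0,0,0,46],[0,0,0,0,0,0,46],[0,0,0,0,0,0,46],[0,0,0,0,0,0,46],[0,0,0,0,0,0,46],[0,0,0,0,0,0,46],[0,0,0,0,0,0,46]]
  ]
}}

```text
time_s: 23.95
eef_pos: [0.4511, -0.0794, 0.0828]
eef_rot: [-0.0, 0.737, 0.676, -0.0]
wrist_force: [0.9, -0.5, -0.2]
opening: 0.54
grasp_force: 0.0
```

```bash
python3 -c "
from h import *
c,W=wm(451,-78,65,.015,.04); wm(451,-78,65,.003,.04)
cv2.imwrite('pics/w5.png',c['frame'])
go(451,-78.5,6,-5)"
```

```text
[325. 223.] 1973 [451.2 -89.4] [70.4 18. ] 85.2 z [0.026 0.027]
[325. 206.] 4216 [451.3 -76.4] [96.8 43.6] 86.9 z [0.011 0.027]
d [ 0.8 -0.2 76.8] rz 0.002 tilt [-0.  0.  0.] phi -4.9 q6 -0.35 pos [451.1 -79.4  82.8] t 24.05 open 0.54 gf 0.0
```

View pics/w5.png

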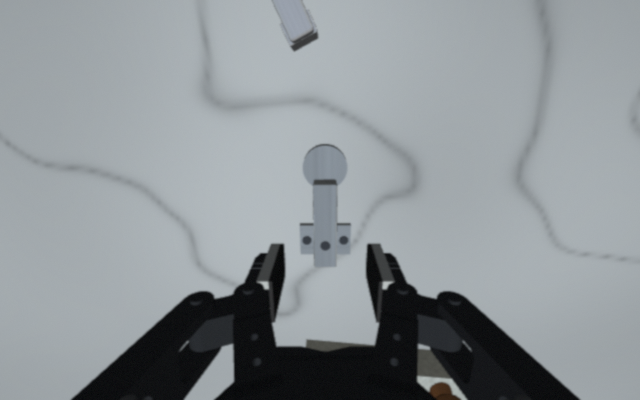

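The hinge at (325,205) is centred between the fingers (265–378), with its cup away from the gripper.

Request:
{"method": "jog_arm", "body": {
  "series": [
    [[0,0,20,0,0,0,46],[0,0,20,0,0,0,46],[0,0,20,0,0,0,46],[0,0,12,0,0,0,46],[0,0,6,0,0,0,46],[0,0,0,0,0,0,46],[0,0,0,0,0,0,8],[0,0,0,0,0,0,8],[0,0,0,0,0,0,8],[0,0,0,0,0,0,8]]
  ]
}}

```text
time_s: 25.05
eef_pos: [0.4521, -0.0798, 0.0058]
eef_rot: [0.001, 0.737, 0.676, 0.0]
wrist_force: [0.1, 0.3, 7.4]
opening: 0.194
grasp_force: 60.3
```

Request:
{"method": "jog_arm", "body": {
  "series": [
    [[0,0,0,0,0,0,8],[0,0,0,0,0,0,8],[0,0,-10,0,0,0,8],[0,0,-20,0,0,0,8],[0,0,-30,0,0,0,8],[0,0,-20,0,0,0,8],[0,0,0,0,0,0,8],[0,0,0,0,0,0,8],[0,0,0,0,0,0,8],[0,0,0,0,0,0,8]]
  ]
}}

```text
time_s: 26.05
eef_pos: [0.4501, -0.0789, 0.0836]
eef_rot: [-0.001, 0.737, 0.676, -0.001]
wrist_force: [0.0, -0.2, -1.4]
opening: 0.195
grasp_force: 59.3
```

```bash
python3 -c "
from h import *
c,W=cloud('wrist');cv2.imwrite('pics/w6.png',c['frame'])
go(452,-332,80,-10.8)"
```

```text
d [-252.    23.3    3.4] rz 0.103 tilt [-0.0023 -0.0008  0.    ] phi -4.9 q6 -0.35 pos [450.2 -79.   83.6] t 26.1 open 0.196 gf 59.3
```

View pics/w6.png

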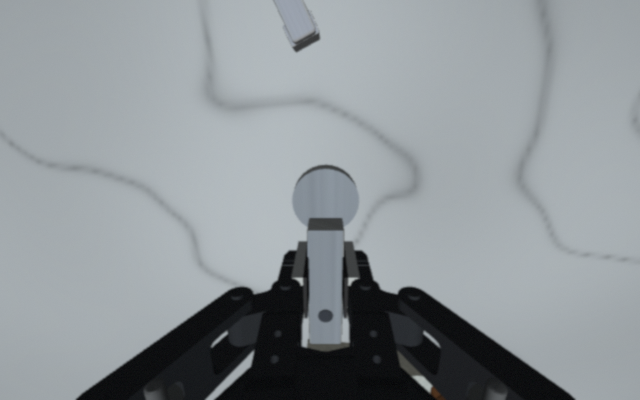

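The hinge is held straight: cup at (325,195), arm at (325,280).

Request:
{"method": "jog_arm", "body": {
  "series": [
    [[-42,4,0,0,0,0,8],[-42,4,0,0,0,0,8],[-42,4,0,0,0,0,8],[-42,4,0,0,0,0,8],[-42,4,0,0,0,0,8],[-42,4,0,0,0,0,8],[0,0,10,0,0,0.1,8],[0,0,10,0,0,0,8],[0,0,0,0,0,0,8],[0,0,0,0,0,0,8]]
  ]
}}

```text
time_s: 27.1
eef_pos: [0.4532, -0.3309, 0.0638]
eef_rot: [-0.001, 0.769, 0.64, 0.0]
wrist_force: [0.9, -0.3, -0.5]
opening: 0.198
grasp_force: 59.3
```

```bash
python3 -c "
from h import *
go(452,-332,10,-10.8)"
```

```text
d [-1.4 -0.9 53.8] rz 0.006 tilt [-0.002  -0.0017  0.    ] phi -10.4 q6 -0.66 pos [ 453.2 -330.9   63.8] t 27.1 open 0.198 gf 59.3
```

Request:
{"method": "jog_arm", "body": {
  "series": [
    [[0,0,20,0,0,0,8],[0,0,15,0,0,0,8],[0,0,10,0,0,0,8],[0,0,7,0,0,0,8],[0,0,2,0,0,0,8],[0,0,0,0,0,0,8],[0,0,0,0,0,0,8],[0,0,0,0,0,0,34],[0,0,0,0,0,0,34],[0,0,0,0,0,0,34]]
  ]
}}

```text
time_s: 28.1
eef_pos: [0.4539, -0.3328, 0.0112]
eef_rot: [0.0, 0.769, 0.639, 0.0]
wrist_force: [0.8, -0.6, -0.3]
opening: 0.398
grasp_force: 0.0
```

Request:
{"method": "jog_arm", "body": {
  "series": [
    [[0,0,-3,0,0,0,34],[0,0,-10,0,0,0,34],[0,0,-20,0,0,0,34],[0,0,-30,0,0,0,34],[0,0,-25,0,0,0,45],[42,14,0,0,0,0,45],[42,14,0,0,0,0,45],[42,14,0,0,0,0,45],[42,14,0,0,0,0,45],[42,14,0,0,0,0,45]]
  ]
}}

```text
time_s: 29.1
eef_pos: [0.562, -0.1375, 0.1]
eef_rot: [0.001, 0.769, 0.639, 0.0]
wrist_force: [0.7, -0.1, -0.1]
opening: 0.527
grasp_force: 0.0
```

```bash
python3 -c "
from h import *
go(690,86,80,9.4)
c,W=cloud('top')
m=(np.hypot(W[...,0]-.453,W[...,1]+.331)<.055)&(W[...,2]>.02)&(abs(W[...,0]-.453)<.03);p=W[m];print(p.shape,p.mean(0),np.percentile(p[:,2],[50,95]),cv2.minAreaRect((p[:,:2]*1000).astype(np.float32)))"
```

```text
d [243.3  84.6  20. ] rz -0.349 tilt [ 0.0013  0.0003 -0.    ] phi -10.6 q6 -0.26 pos [ 562.  -137.5  100. ] t 29.1 open 0.527 gf 0.0
(177, 3) [ 0.45124475 -0.34162258  0.02943811] [0.02957813 0.03423063] ((451.59344482421875, -341.9787292480469), (70.7040023803711, 18.9481143951416), 78.48475646972656)
```

Hinge is down (top at 30 mm). Now the long pull.

Request:
{"method": "jog_arm", "body": {
  "series": [
    [[40,14,0,0,0,0,45],[40,14,0,0,0,0,45],[41,14,0,0,0,0,45],[41,14,0,0,0,0,45],[41,14,0,0,0,0,45],[40,14,0,0,0,0,45],[0,0,5,0,0,-0.14,45],[0,0,5,0,0,-0.14,45],[0,0,5,0,0,-0.07,45],[0,0,0,0,0,0,45]]
  ]
}}

```text
time_s: 30.15
eef_pos: [0.6879, 0.0845, 0.0836]
eef_rot: [-0.0, 0.646, 0.763, -0.0]
wrist_force: [0.3, -1.0, -0.4]
opening: 0.525
grasp_force: 0.0
```

Request:
{"method": "jog_arm", "body": {
  "series": [
    [[0,0,0,0,0,0,45],[0,0,0,0,0,0,45],[0,0,0,0,0,0,45],[0,0,0,0,0,0,45],[0,0,0,0,0,0,45],[0,0,0,0,0,0,45],[0,0,0,0,0,0,45],[0,0,0,0,0,0,45],[0,0,0,0,0,0,45],[0,0,0,0,0,0,45]]
  ]
}}

```text
time_s: 31.15
eef_pos: [0.6884, 0.0845, 0.0838]
eef_rot: [-0.0, 0.646, 0.763, -0.0]
wrist_force: [-0.4, 0.7, 0.6]
opening: 0.525
grasp_force: 0.0
```

```bash
python3 -c "
from h import *
c,W=wm(690,86,90,.018,.045)
go(690,86,10,9.4)"
```

```text
[331. 203.] 3929 [693.4  86.5] [ 19.2 140. ] 10.0 z [0.032 0.033]
d [ 1.2  1.9 73.8] rz 0.001 tilt [-0. -0.  0.] phi 9.5 q6 -0.21 pos [688.4  84.5  83.8] t 31.2 open 0.527 gf 0.0
```

Request:
{"method": "jog_arm", "body": {
  "series": [
    [[1,4,15,0,0,0,45],[0,0,20,0,0,0,45],[0,0,20,0,0,0,45],[0,0,14,0,0,0,45],[0,0,6,0,0,0,45],[0,0,0,0,0,0,45],[0,0,0,0,0,0,8],[0,0,0,0,0,0,8],[0,0,0,0,0,0,8],[0,0,0,0,0,0,8]]
  ]
}}

```text
time_s: 32.2
eef_pos: [0.6932, 0.0861, 0.0102]
eef_rot: [0.001, 0.646, 0.763, 0.001]
wrist_force: [0.4, -0.4, 3.1]
opening: 0.175
grasp_force: 58.9
```

Request:
{"method": "jog_arm", "body": {
  "series": [
    [[0,0,0,0,0,0,8],[0,0,0,0,0,0,8],[0,0,-10,0,0,0,8],[0,0,-20,0,0,0,8],[0,0,-30,0,0,0,8],[0,0,-30,0,0,0,8],[0,0,-10,0,0,0,8],[0,0,0,0,0,0,8],[0,0,0,0,0,0,8],[0,0,0,0,0,0,8]]
  ]
}}

```text
time_s: 33.2
eef_pos: [0.6906, 0.0861, 0.1063]
eef_rot: [-0.002, 0.646, 0.763, -0.001]
wrist_force: [0.1, 0.3, -0.9]
opening: 0.174
grasp_force: 58.6
```

```bash
python3 -c "
from h import *
c,W=cloud('wrist');cv2.imwrite('pics/w7.png',c['frame'])
go(553.7,334.5,109,97)"
```

```text
d [267.5 -94.4  -2. ] rz -1.528 tilt [-0.0037 -0.0008  0.    ] phi 9.5 q6 -0.21 pos [690.7  86.1 106.4] t 33.25 open 0.17 gf 58.6
```

View pics/w7.png

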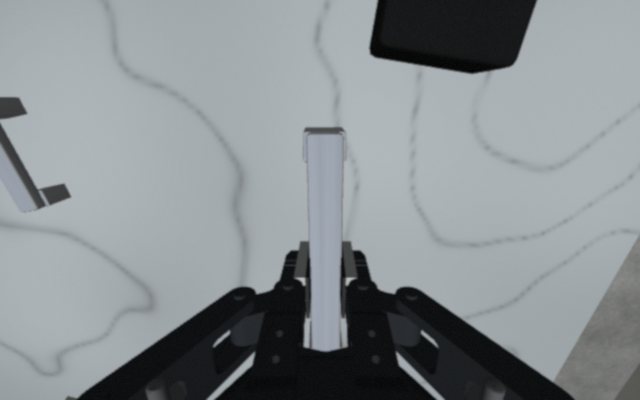

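The long pull is held straight (bar from (325,130) to (325,350)), and the mallet's at the top edge, clear of it.

Request:
{"method": "jog_arm", "body": {
  "series": [
    [[38,-13,0,0,0,0,8],[38,-13,0,0,0,0,8],[38,-14,0,0,0,0,8],[38,-14,0,0,0,0,8],[38,-13,0,0,0,0,8],[38,-13,0,0,0,0,8],[39,-14,0,0,0,0,8],[0,0,0,0,0,-0.14,8],[0,0,0,0,0,-0.14,8],[0,0,0,0,0,-0.14,8]]
  ]
}}

```text
time_s: 34.25
eef_pos: [0.5544, 0.3344, 0.1073]
eef_rot: [-0.001, 0.47, 0.883, -0.001]
wrist_force: [-0.3, 0.6, -1.6]
opening: 0.174
grasp_force: 58.6
```

Request:
{"method": "jog_arm", "body": {
  "series": [
    [[0,0,0,0,0,-0.14,8],[0,0,0,0,0,-0.14,8],[0,0,0,0,0,-0.14,8],[0,0,0,0,0,-0.14,8],[0,0,0,0,0,-0.14,8],[0,0,0,0,0,-0.14,8],[0,0,0,0,0,-0.14,8],[0,0,0,0,0,-0.12,8],[0,0,0,0,0,0,8],[0,0,0,0,0,0,8]]
  ]
}}

```text
time_s: 35.25
eef_pos: [0.5551, 0.3338, 0.1078]
eef_rot: [-0.001, -0.055, 0.998, -0.0]
wrist_force: [-0.5, -0.2, -0.2]
opening: 0.181
grasp_force: 58.6
```

```bash
python3 -c "
from h import *
c,W=cloud('wrist');cv2.imwrite('pics/w8.png',c['frame'])
go(553.7,334.5,14.5,97)"
```

```text
d [ 1.3  0.8 93.5] rz -0.011 tilt [-0.0003 -0.0012  0.    ] phi 96.4 q6 -1.32 pos [555.2 333.9 108. ] t 35.3 open 0.17 gf 58.6
```

View pics/w8.png

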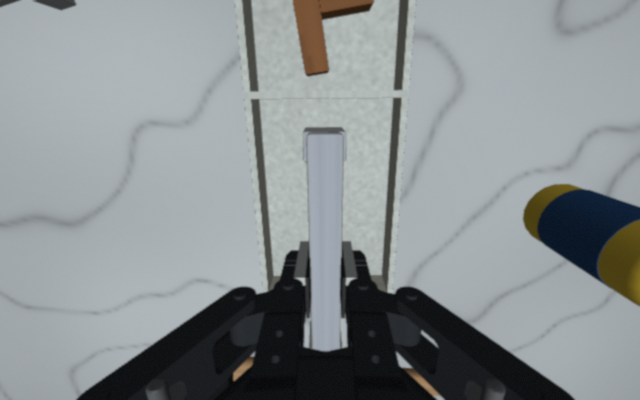

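Request:
{"method": "jog_arm", "body": {
  "series": [
    [[1,1,20,0,0,-0.01,8],[0,0,25,0,0,0,8],[0,0,20,0,0,0,8],[0,0,14,0,0,0,8],[0,0,8,0,0,0,8],[0,0,4,0,0,0,8],[0,0,2,0,0,0,8],[0,0,0,0,0,0,8],[0,0,0,0,0,0,8],[0,0,0,0,0,0,30]]
  ]
}}

```text
time_s: 36.3
eef_pos: [0.555, 0.3351, 0.0167]
eef_rot: [0.001, -0.062, 0.998, 0.0]
wrist_force: [0.3, -1.1, 0.6]
opening: 0.325
grasp_force: 0.0
```

Request:
{"method": "jog_arm", "body": {
  "series": [
    [[0,0,0,0,0,0,30],[0,0,0,0,0,0,30],[0,0,-5,0,0,0,30],[0,0,-15,0,0,0,30],[0,0,-30,0,0,0,30],[0,0,-40,0,0,0,30],[0,0,-30,0,0,0,30],[0,0,-10,0,0,0,30],[0,0,0,0,0,0,30],[0,0,0,0,0,0,30]]
  ]
}}

```text
time_s: 37.3
eef_pos: [0.5538, 0.3346, 0.1449]
eef_rot: [-0.001, -0.062, 0.998, -0.0]
wrist_force: [-0.7, -0.4, -0.5]
opening: 0.354
grasp_force: 0.0
```

```bash
python3 -c "
from h import *
c,W=wm(554,334,90,.033,.05)
cv2.imwrite('pics/w9.png',c['frame'])
s=cloud('side')[0]['frame'];cv2.imwrite('pics/side9.png',s)
go(553.7,334.5,14.5,97)"
```

```text
[325. 186.] 2399 [554.9 334.2] [139.2  16. ] 8.1 z [0.036 0.037]
d [ -1.    0.2 129.1] rz 0.002 tilt [-0.0008 -0.0035  0.    ] phi 97.1 q6 -1.33 pos [553.2 334.4 143.6] t 37.4 open 0.352 gf 0.0
```

View pics/side9.png

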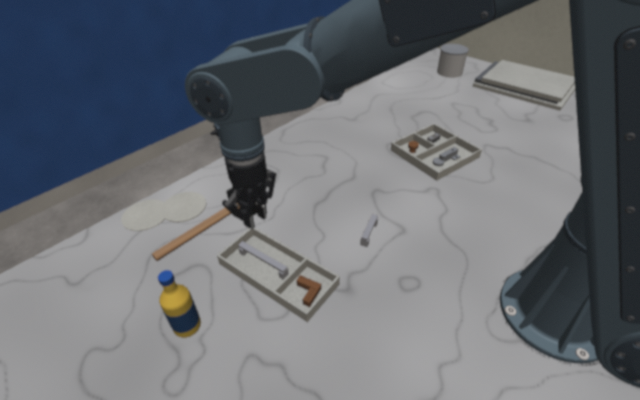

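The side view shows every piece upright in its compartment: the pull at (262,258), bracket (312,288), knob (413,147), catch (434,138) and hinge (446,156). The short pull (370,230), bottle and mallet haven't moved, and the gripper is clear.

```bash
python3 -c "
from h import *
print(ctrl.hand_in())"
```

```text
the job is handed in; nothing more can be done
None
```

I placed both kits in their trays and handed the job in at about 37 s; the cameras showed every piece upright in its compartment, with the short pull, glue bottle and mallet left alone, though the hand-in call didn't report a verdict.

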